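# Find the stiff bin catch in the hall unit

### The job

One of the two tilt-out bins under the hall shelf has a spring catch that has become too stiff. Push the left bin shut by its chrome pull first, then the right one (left and right as the robot sees them): a sound catch clicks at under 10 N and leaves the bin fully shut, but if it has not clicked by 10 N, stop, never push a bin with more than 15 N, and leave that bin ajar. Then lay the green key fob flat on the cork pad above the bin with the stiff catch, and leave the other things as they are.

Things in the scene. Friction and masses are not known exactly. Their poses are not given: they have to be found in the camera images.
- unit: Grey laminate hall unit, fixed, 600 mm wide (y), 230 mm high; flat shelf top from x = -12 to 220 mm. Origin: on the table, mid-width, below the bins' hinge lines; x points into the unit, away from the robot, y left, z up. Two tilt-out bins side by side, centred at y = +145 and -145 mm, each hinged along y at x = 0, z = 15 mm; fronts 268 wide, 190 high, 16 mm thick, centred on the hinge.
- pull_left (a point): Middle of the left bin's chrome pull: a level bar 12 mm thick, 120 mm long along y, centre 28 mm in front of the bin's front face. Turns with the bin: it lies 36 mm in front of and 165 mm above the hinge line, tilted forward by the joint angle. Bin shut: x = -36, y = 145, z = 180 mm of the unit.
- pull_right (a point): The same on the right bin. Bin shut: x = -36, y = -145, z = 180 mm of the unit.
- bin_left (a joint): Left bin's angle, rad: 0 shut, grows as it tilts forward. Starts at 0.18 to 0.26, stays where left; swings easily (1 N or less) down to 0.13, where it meets its hidden catch. Resistance then rises steeply within 5 mm of travel at the pull: a sound catch peaks at 6 to 8 N near 0.10, yields, and below 0.04 snaps the bin shut by itself; a stiff one needs over 20 N at the pull.
- bin_right (a joint): Right bin's angle, as for the left. The catches look alike; either bin may have the stiff one.
- pad_left (a point): Middle of the upper face of the square cork pad (70 x 70 x 3 mm, fixed) on the shelf top above the left bin, 43 mm behind the hinge line, its face 233 mm above the table. Axes as the unit's.
- pad_right (a point): The same above the right bin.
- fob_mid (a point): Centre of the green plastic key fob, a loose rounded block 46 mm long (its x), 26 mm wide (its y) and 14 mm thick (its z, up), 30 g, lying flat in the back half of the shelf top, 230 mm above the table; it may be at the left, in the middle or at the right.
- case: Red hard spectacle case, 58 x 150 x 36 mm, loose on the back half of the shelf top; origin under its centre, long along its y. To be left alone.
- opener: Flat steel bottle opener, 34 x 120 x 6 mm, loose on the back half of the shelf top; origin at its underside near the middle, long along its y. To be left alone.
- bowl: Clear glass bowl, 80 mm across, 42 mm high, loose at the front of the shelf top between the pads; origin under its centre. To be left alone.
- tin: Flat round shoe-polish tin, 72 mm across, 32 mm high, on the table to the left; origin under its centre. To be left alone.
- brush: Hand brush lying on the table to the left. To be left alone.
- mug: White mug, 80 mm across, 90 mm high, on the table to the right; origin under its centre. To be left alone.
- torch: Aluminium torch, 32 mm thick, 130 mm long, lying on the table to the right. To be left alone.
There are look-alikes about, which are no part of the job. Of the things like the part that bears fob_mid, leave any that is pink or purple; of the rest the smaller one is meant.

How it is judged:
By the outcome, as a careful person would: the job done as asked, in the order asked, and still so for the second after the job is handed in, with the robot touching nothing.
It also fails if it takes over 69 s, if anything falls off the work surface, if the arm or the gripper's body presses on something with over 40 N, if the wrist force passes 120 N, or if a joint passes its speed limit or range.

### The arm

A 6-joint arm with a two-finger parallel gripper is mounted at the origin on the work surface. World frame = base frame: x ahead of the robot, y to its left, z up, the work surface at z = 0. Lengths are in m, angles in degrees, forces in N, time in s.
With the tool pointing down it reaches from about 0.4 to 0.825 m from the base axis. Payload 7 kg.
Tool frame: the origin (TCP) lies on the centre line of the jaws, within the pads' length; the fingertips stand 25 mm ahead of it and the grasp point (between the pads) lies 6 mm ahead of it; x points along the fingers, z is the direction in which the jaws open and shut, and the axes are right-handed (so a half turn about x gives the same grasp; the last joint's range is limited). The gripper opens to 88 mm and grips with 3 to 60 N. Pads are 19 mm wide; open, the fingers measure 130 mm over their backs; the gripper's body (78 mm by 193 mm) begins 47 mm behind the grasp point.
Start: joints at [-51.732, 20.546, 0.682, 0, -70.136, -16.507], TCP at [0.25, -0.627, 0.252] pointing down, gripper open.
Joint ranges: [-176.03, 176.03], [-82.01, 121.73], [-58.28, 71.71], [-173.87, 95.51], [-174.79, -0.11], [-173.66, 173.66]. Speed limits (degrees/s): [136.94, 136.94, 172.46, 180, 180, 180].

### API

Orientations are given as [roll, pitch, yaw] about the fixed x, y, z axes, in that order (R = Rz(yaw) Ry(pitch) Rx(roll)).
In Python, from plant import ctrl gives the robot as it stands. The module is installed in compiled form; this text tells all that it offers.
- The arm moves only by the tool send_rows, never from a script. Its argument "deltas" is a list of rows, each an object of numbers: "dx", "dy", "dz": the shift along the tool's x, y, z in mm; "ax", "ay", "az": the turn, a rotation vector about the tool's x, y, z in units of 5 degrees (1.0 is 5 degrees); "fingers": the opening, from 0 (shut) to 1 (fully open). A call has 1 to 12 rows; each row shifts and turns the commanded pose from where the row before left it, along the tool's axes as they then stand; what a row does not reach is not made up. A row lasts 1/8 s, in which the tool goes at most 62.5 mm and 10.7 degrees, less where a joint would pass 70% of its speed; a pose out of reach is approached as far as the arm can. A call with a gripper value outside its range is refused whole. The fingers move at their own pace and stop on an object; the grip force is fixed at half the most. Time passes only in rows, so rows that do not move let the fingers close. It gives the time, the measured TCP pose, the force and the opening at its end, in the units of the state.
- ctrl.get_obs(): the state, without advancing time (a new reading comes with each control period).
- ctrl.snapshot(name): name is "scene" or "top" or "wrist"; returns a dict with "image" (420x560x3 uint8, blue, green, red), "fx", "fy", "cx", "cy" (pixels), "R" (3x3) and "t" (3): a world point X has camera coordinates R X + t; the wrist camera has in their place "hand_eye" (4x4, takes a point from camera to tool coordinates, whose origin is the TCP and whose axes are the tool frame's). Camera axes: x right, y down, z forward; pixel columns grow to the right and rows downward; lengths in m; the calibration is good to about 2 mm. A picture is of the moment at which its call begins: read the wrist's pose just before it. There is no depth.
- ctrl.close_job(): hands the job in, once; it reports no verdict.
The state is a dict: "clock": time; "joint_pos": joint angles; "qvel": joint speeds; "tau": joint torques, N m; "tool_pos": TCP position; "orientation": TCP orientation; "force": force on the tool from outside, world axes, zero at the start; "moment": the same for the moment, N m; "opening": finger opening in m.
Only numpy, scipy, OpenCV 4.12 (cv2) and the standard library are available. Lean on these libraries where they do the work, as an engineer would, in place of code of your own. Each camera call takes 0.05 s, during which the arm holds its last target.

## Working session

There is one attempt and no reset: what is moved stays moved. The work goes in short steps, Python scripts to look and compute and a tool call to move; the robot and the scene stay as the last step left them, time stands still between calls to the robot, and variables do not carry over. Pictures are saved under pics/ and viewed, and the job is handed in when it is done.

Besides the shell and the picture viewer there is one more tool, called after "Emit:" as a command line: name --argument value ..., lists and objects as JSON in quotes. send_rows: Moves the arm, as the interface text tells. Its arguments: {"type":"object","properties":{"deltas":{"type":"array","items":{"type":"object","properties":{"dx":{"type":"number"},"dy":{"type":"number"},"dz":{"type":"number"},"ax":{"type":"number"},"ay":{"type":"number"},"az":{"type":"number"},"fingers":{"type":"number"}}}}},"required":["deltas"]}

```bash
mkdir -p pics; cat > h.py <<'E'
import numpy as np, cv2
from plant import ctrl
from scipy.spatial.transform import Rotation as Ro
def st():
    o=ctrl.get_obs(); print({k:np.round(np.array(o[k],float),4).tolist() for k in ('clock','tool_pos','orientation','force','opening','joint_pos')}); return o
def snap(n,f):
    o=ctrl.get_obs(); s=ctrl.snapshot(n); cv2.imwrite('pics/'+f,s['image'])
    K=np.array([[s['fx'],0,s['cx']],[0,s['fy'],s['cy']],[0,0,1]])
    if n=='wrist':
        T=np.eye(4); T[:3,:3]=Ro.from_euler('xyz',o['orientation'],degrees=True).as_matrix(); T[:3,3]=o['tool_pos']
        W=np.linalg.inv(T@np.array(s['hand_eye'])); R,t=W[:3,:3],W[:3,3]
    else: R,t=np.array(s['R']),np.array(s['t'])
    np.savez('pics/'+f[:-4]+'.npz',K=K,R=R,t=t); return s
def cam(f):
    d=np.load('pics/'+f[:-4]+'.npz'); return d['K'],d['R'],d['t']
def ray(f,u,v):
    K,R,t=cam(f); d=R.T@np.linalg.inv(K)@[u,v,1]; return -R.T@t,d/np.linalg.norm(d)
def plane(f,u,v,z):
    c,d=ray(f,u,v); return c+d*(z-c[2])/d[2]
def tri(a,b):
    (c1,d1),(c2,d2)=ray(*a),ray(*b); s=np.linalg.lstsq(np.c_[d1,-d2],c2-c1,rcond=None)[0]
    p,q=c1+d1*s[0],c2+d2*s[1]; return (p+q)/2,np.linalg.norm(p-q)
def proj(f,X):
    K,R,t=cam(f); p=K@(R@np.array(X)+t); return p[:2]/p[2]
E
python3 - <<'E'
from h import *
st(); snap('scene','s0.png'); snap('top','t0.png'); 
for f in('s0.png','t0.png'):
    K,R,t=cam(f); print(K[0,0],-R.T@t,R[2])
E
```

```text
{'clock': 0.0, 'tool_pos': [0.25, -0.6265, 0.2506], 'orientation': [4.2377, 89.901, 115.9905], 'force': [-0.643, -0.0915, 0.7746], 'opening': 0.0877, 'joint_pos': [-51.7332, 20.5928, 0.6326, -0.0224, -70.1366, -16.5064]}
443.1536662878223 [0.82450937 0.65548399 1.15915502] [-0.23945667 -0.55664098 -0.79549439]
472.53097729670054 [ 0.30890644 -0.00197743  1.36167204] [ 1.63517815e-01 -1.56899005e-04 -9.86540369e-01]
```

View pics/s0.png

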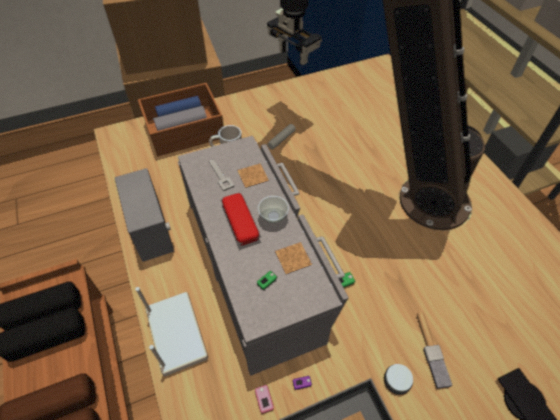

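View pics/t0.png

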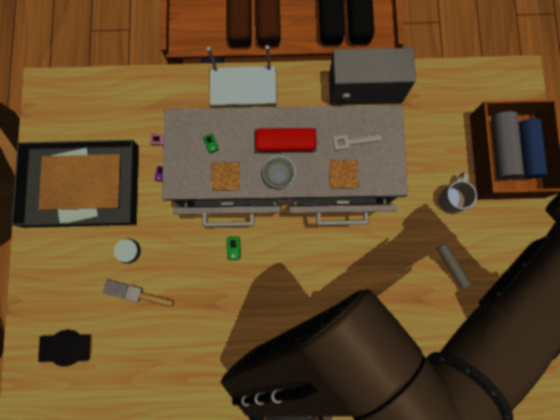

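The top view shows the unit with a pad at (226,176) and another at (344,174). One green fob is on the shelf at (210,143), and a bigger-looking one is on the table at (234,248). The pulls are at about (228,222) and (342,220). Next I'll measure them.

```bash
cat > m.py <<'E'
from h import *
def blobs(f,lo,hi,amin=30,img=None):
    im=cv2.imread('pics/'+f); h=cv2.cvtColor(im,cv2.COLOR_BGR2HSV)
    m=cv2.morphologyEx(cv2.inRange(h,lo,hi),cv2.MORPH_CLOSE,np.ones((5,5)))
    cs,_=cv2.findContours(m,cv2.RETR_EXTERNAL,cv2.CHAIN_APPROX_NONE)
    return [c for c in cs if cv2.contourArea(c)>amin]
E
python3 - <<'E'
from m import *
G=((45,120,60),(80,255,255))
for f in('t0.png','s0.png'):
    for c in blobs(f,*G):
        r=cv2.minAreaRect(c); b=cv2.boxPoints(r)
        for z in (.014,.244):
            P=np.array([plane(f,*p,z) for p in b]); print(f,np.round(r[0],1),z,P.mean(0).round(4),[np.linalg.norm(P[i]-P[i-1]).round(4) for i in (1,2)],'yaw',np.degrees(np.arctan2(*(P[1]-P[0])[1::-1])).round(1),np.degrees(np.arctan2(*(P[2]-P[1])[1::-1])).round(1))
O=((8,150,110),(20,255,255))
for f,rg in(('t0.png',((190,150,380,200))),('s0.png',(230,160,320,280))):
    for c in blobs(f,*O,200):
        r=cv2.minAreaRect(c); u,v=r[0]
        if rg[0]<u<rg[2] and rg[1]<v<rg[3]:
            b=cv2.boxPoints(r);P=np.array([plane(f,*p,.233) for p in b]); print('pad',f,np.round(r[0],1),P.mean(0).round(4),[np.linalg.norm(P[i]-P[i-1]).round(4) for i in (1,2)],np.degrees(np.arctan2(*(P[1]-P[0])[1::-1])).round(1))
for f,box in(('t0.png',(150,90,420,250)),('s0.png',(170,130,370,370))):
    im=cv2.imread('pics/'+f)[box[1]:box[3],box[0]:box[2]]
    s=800/im.shape[1]
    s=min(s,600/im.shape[0]); cv2.imwrite('pics/z_'+f,cv2.resize(im,None,fx=s,fy=s,interpolation=2)); print(s)
E
```

```text
t0.png [233. 248.] 0.014 [0.4243 0.1533 0.014 ] [np.float64(0.0344), np.float64(0.0628)] yaw -91.4 179.5
t0.png [233. 248.] 0.244 [0.4046 0.1268 0.244 ] [np.float64(0.0285), np.float64(0.0521)] yaw -91.4 179.5
t0.png [210.4 142.8] 0.014 [0.7376 0.2183 0.014 ] [np.float64(0.0284), np.float64(0.0532)] yaw -69.9 -160.3
t0.png [210.4 142.8] 0.244 [0.6645 0.1807 0.244 ] [np.float64(0.0235), np.float64(0.0441)] yaw -69.9 -160.3
s0.png [346.6 279.2] 0.014 [0.412  0.1536 0.014 ] [np.float64(0.0363), np.float64(0.0363)] yaw -174.2 86.6
s0.png [346.6 279.2] 0.244 [0.4948 0.2544 0.244 ] [np.float64(0.029), np.float64(0.029)] yaw -174.2 86.6
s0.png [266.5 279.9] 0.014 [0.6278 0.0661 0.014 ] [np.float64(0.0554), np.float64(0.0294)] yaw -159.8 103.1
s0.png [266.5 279.9] 0.244 [0.6673 0.1845 0.244 ] [np.float64(0.0443), np.float64(0.0235)] yaw -159.8 103.1
pad t0.png [225. 176.] [0.5826 0.1466 0.233 ] [np.float64(0.0641), np.float64(0.0654)] -91.5
pad t0.png [343.5 174. ] [ 0.5803 -0.1438  0.233 ] [np.float64(0.0664), np.float64(0.0654)] -91.5
2.962962962962963
2.5
```

View pics/z_t0.png

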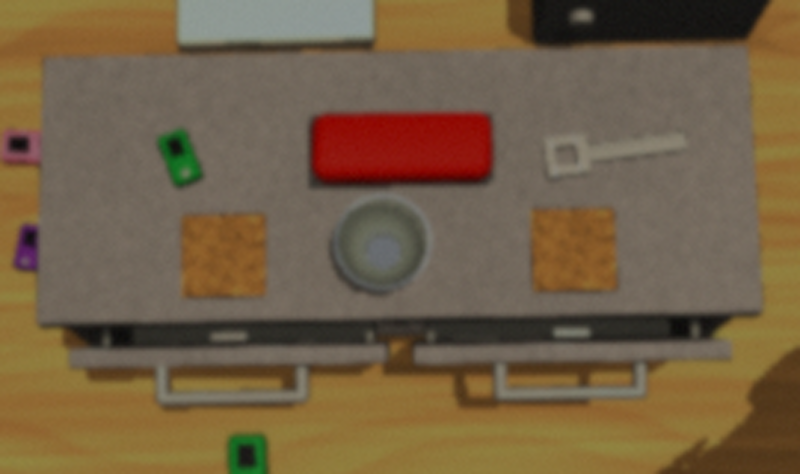

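View pics/z_s0.png

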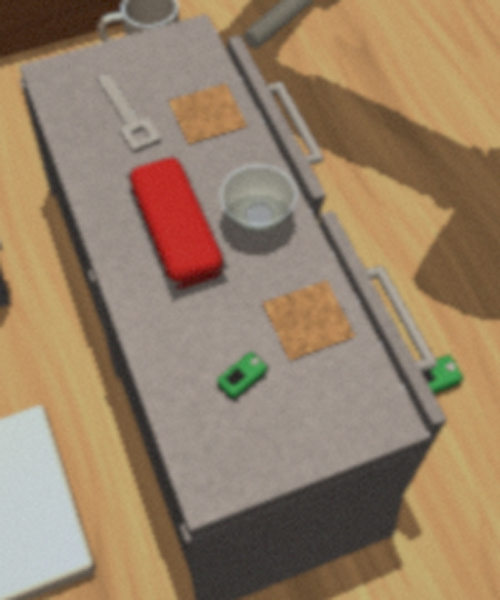

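```bash
cat > p.py <<'E'
from h import *
def Rt(tilt,yaw=0.,flip=1):
    a=np.radians(tilt); x=np.array([np.sin(a),0,-np.cos(a)]); z=np.array([0,flip,0.]); y=np.cross(z,x)
    return Ro.from_euler('z',yaw,degrees=True).as_matrix()@np.c_[x,y,z]
def plan(pos,R=None):
    o=ctrl.get_obs(); C=Ro.from_euler('xyz',o['orientation'],degrees=True).as_matrix()
    if R is None:R=C
    rv=Ro.from_matrix(C.T@R).as_rotvec(degrees=True); d=R.T@(np.array(pos)-o['tool_pos'])*1000
    print('turn/5',(rv/5).round(3),'deg',np.linalg.norm(rv).round(1),'shift(after turn)',d.round(1),'norm',np.linalg.norm(d).round(1)); return rv,d
E
python3 - <<'E'
from p import *
from scipy.optimize import brentq
o=st()
print(Ro.from_euler('xyz',o['orientation'],degrees=True).as_matrix().round(3))
# triangulated pull ends from zoomed pics
t=lambda x,y:('t0.png',150+x/2.963,90+y/2.963)
s=lambda x,y:('s0.png',170+x/2.5,130+y/2.5)
yaw=np.radians(-1.0); x0=np.array([.5395,.0015])
for n,c,a in (('L',(232,398),0),('R',(570,393),0)):
    def g(th):
        X=plane(*t(*c),(15+165*np.cos(th)-36*np.sin(th))/1000)
        return (X[0]-x0[0]-np.sin(-yaw)*0+ (36*np.cos(th)+165*np.sin(th))/1000)
    th=brentq(g,0,.4); print(n,th,plane(*t(*c),(15+165*np.cos(th)-36*np.sin(th))/1000))
for a,b in (((164,398),(432,366)),((302,396),(372,272)),((501,392),(317,160)),((640,390),(273,87)),((226,255),(309,320)),((574,250),(207,112)),((40,325),(440,425)),((762,312),(208,18)),((44,58),(192,527))):
    print(a,[np.round(q,4) for q in tri(t(*a),s(*b))])
for f in (1,-1):
    print(f); plan([.42,.147,.3],Rt(20,-1,f))
E
```

```text
{'clock': 0.1, 'tool_pos': [0.2501, -0.6265, 0.2507], 'orientation': [3.1308, 89.9135, 114.885], 'force': [-0.1313, 0.2519, -0.001], 'opening': 0.0875, 'joint_pos': [-51.7328, 20.5881, 0.6411, -0.0213, -70.1371, -16.5058]}
[[-0.001 -0.929 -0.371]
 [ 0.001 -0.371  0.929]
 [-1.     0.     0.002]]
L 0.19999868746339955 [0.47143737 0.14695912 0.16955898]
R 0.2178370769570408 [ 0.46869126 -0.14347894  0.16832033]
(164, 398) [array([0.4724, 0.2074, 0.1636]), np.float64(0.0033)]
(302, 396) [array([0.4755, 0.0848, 0.1649]), np.float64(0.0079)]
(501, 392) [array([ 0.4709, -0.0841,  0.1646]), np.float64(0.0015)]
(640, 390) [array([ 0.4724, -0.2056,  0.1673]), np.float64(0.0059)]
(226, 255) [array([0.5825, 0.1449, 0.2277]), np.float64(0.0024)]
(574, 250) [array([ 0.5798, -0.1447,  0.2314]), np.float64(0.0006)]
(40, 325) [array([0.5226, 0.297 , 0.2404]), np.float64(0.008)]
(762, 312) [array([ 0.5241, -0.2983,  0.2212]), np.float64(0.0029)]
(44, 58) [array([0.7581, 0.2981, 0.2303]), np.float64(0.0009)]
1
turn/5 [ 4.501  0.811 -3.951] deg 30.2 shift(after turn) [   7.2 -163.8  776.4] norm 793.5
-1
turn/5 [-31.022   5.476   1.124] deg 157.6 shift(after turn) [   7.2  163.8 -776.4] norm 793.5
```

Emit:
send_rows --deltas '[{"ax": 1.125,"ay": 0.203,"az": -0.988,"fingers": 0},{"ax": 1.125,"ay": 0.203,"az": -0.988,"fingers": 0},{"ax": 1.125,"ay": 0.203,"az": -0.988,"fingers": 0},{"ax": 1.125,"ay": 0.203,"az": -0.988,"fingers": 0},{"dy": -16,"dz": 50,"fingers": 0},{"dy": -16,"dz": 50,"fingers": 0},{"dy": -16,"dz": 50,"fingers": 0},{"dy": -16,"dz": 50,"fingers": 0},{"dy": -16,"dz": 50,"fingers": 0},{"dy": -16,"dz": 50,"fingers": 0}]'

```text
validation failed for argument at $.de...
```

```bash
python3 - <<'E'
from p import *
o=st(); plan([.42,.147,.3],Rt(20,-.5,1))
E
```

```text
{'clock': 0.1, 'tool_pos': [0.2501, -0.6265, 0.2507], 'orientation': [3.1308, 89.9135, 114.885], 'force': [-0.1313, 0.2519, -0.001], 'opening': 0.0875, 'joint_pos': [-51.7328, 20.5881, 0.6411, -0.0213, -70.1371, -16.5058]}
turn/5 [ 4.402  0.793 -3.954] deg 29.9 shift(after turn) [   9.5 -170.2  775. ] norm 793.5
```

Emit:
send_rows --deltas '[{"dx": 0,"dy": 0,"dz": 0,"ax": 1.1,"ay": 0.2,"az": -0.99,"fingers": 0},{"dx": 0,"dy": 0,"dz": 0,"ax": 1.1,"ay": 0.2,"az": -0.99,"fingers": 0}]'

```text
clock: 0.35
tool_pos: [0.2507, -0.6266, 0.2509]
orientation: [-95.5, 79.8, 5.1]
force: [-1.5, 0.3, 0.0]
opening: 0.0733
```

Emit:
send_rows --deltas '[{"dx": 0,"dy": 0,"dz": 0,"ax": 1.1,"ay": 0.2,"az": -0.99,"fingers": 0},{"dx": 0,"dy": 0,"dz": 0,"ax": 1.1,"ay": 0.2,"az": -0.99,"fingers": 0},{"dx": 0,"dy": -11,"dz": 50,"ax": 0,"ay": 0,"az": 0,"fingers": 0},{"dx": 0,"dy": -11,"dz": 50,"ax": 0,"ay": 0,"az": 0,"fingers": 0},{"dx": 0,"dy": -11,"dz": 50,"ax": 0,"ay": 0,"az": 0,"fingers": 0},{"dx": 0,"dy": -11,"dz": 50,"ax": 0,"ay": 0,"az": 0,"fingers": 0},{"dx": 0,"dy": -11,"dz": 50,"ax": 0,"ay": 0,"az": 0,"fingers": 0},{"dx": 0,"dy": -11,"dz": 50,"ax": 0,"ay": 0,"az": 0,"fingers": 0},{"dx": 0,"dy": -11,"dz": 50,"ax": 0,"ay": 0,"az": 0,"fingers": 0}]'

```text
clock: 1.48
tool_pos: [0.3254, -0.2762, 0.2774]
orientation: [-90.3, 69.9, -0.8]
force: [0.7, 0.3, 0.8]
opening: 0.0005
```

```bash
python3 - <<'E'
from p import *
o=st(); plan([.42,.147,.27],Rt(20,-.5,1))
E
```

```text
{'clock': 1.475, 'tool_pos': [0.3254, -0.2762, 0.2774], 'orientation': [-90.2694, 69.8946, -0.8035], 'force': [0.7326, 0.3473, 0.8177], 'opening': 0.0005, 'joint_pos': [-19.65, -14.0785, -32.693, -8.0403, -52.5514, -67.049]}
turn/5 [-0.003 -0.021  0.021] deg 0.1 shift(after turn) [ 38.1 -82.9 424. ] norm 433.7
```

Emit:
send_rows --deltas '[{"dx": 6,"dy": -26,"dz": 30,"ax": 0,"ay": 0,"az": 0,"fingers": 0},{"dx": 6,"dy": -26,"dz": 30,"ax": 0,"ay": 0,"az": 0,"fingers": 0},{"dx": 6,"dy": -26,"dz": 30,"ax": 0,"ay": 0,"az": 0,"fingers": 0},{"dx": 6,"dy": 0,"dz": 48,"ax": 0,"ay": 0,"az": 0,"fingers": 0},{"dx": 6,"dy": 0,"dz": 48,"ax": 0,"ay": 0,"az": 0,"fingers": 0},{"dx": 0,"dy": 0,"dz": 48,"ax": 0,"ay": 0,"az": 0,"fingers": 0},{"dx": 0,"dy": 0,"dz": 48,"ax": 0,"ay": 0,"az": 0,"fingers": 0},{"dx": 0,"dy": 0,"dz": 48,"ax": 0,"ay": 0,"az": 0,"fingers": 0},{"dx": 0,"dy": 0,"dz": 48,"ax": 0,"ay": 0,"az": 0,"fingers": 0},{"dx": 0,"dy": 0,"dz": 45,"ax": 0,"ay": 0,"az": 0,"fingers": 0}]'

```text
clock: 2.72
tool_pos: [0.4121, 0.1465, 0.2753]
orientation: [-90.2, 69.9, -0.6]
force: [0.6, -0.3, 0.4]
opening: 0.0002
```

```bash
python3 - <<'E'
from p import *
o=st(); plan([.42,.147,.19],Rt(20,-.5,1))
snap('wrist','w1.png')
print(proj('w1.png',[.4714,.147,.1696]),proj('w1.png',[.4714,.207,.1696]),proj('w1.png',[.665,.182,.244]))
E
```

```text
{'clock': 2.725, 'tool_pos': [0.4121, 0.1465, 0.2753], 'orientation': [-90.1955, 69.9019, -0.6009], 'force': [0.6474, -0.255, 0.414], 'opening': 0.0002, 'joint_pos': [59.8693, -15.7516, -46.0844, 22.4109, -51.651, -163.0589]}
turn/5 [ 0.02  -0.007  0.02 ] deg 0.1 shift(after turn) [82.8 21.7  0.6] norm 85.6
[284.08917524 235.15884594] [352.54900777 234.87626692] [317.91125995 416.51136178]
```

View pics/w1.png

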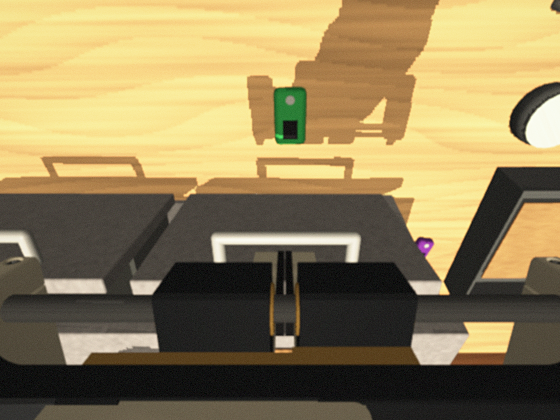

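```bash
python3 - <<'E'
from p import *
plan([.425,.147,.184],Rt(12,-.5,1))
E
```

```text
turn/5 [0.032 0.003 1.635] deg 8.2 shift(after turn) [92.3  7.5 -3.4] norm 92.7
```

Emit:
send_rows --deltas '[{"dx": 0,"dy": 0,"dz": -3,"ax": 0,"ay": 0,"az": 1.64,"fingers": 0},{"dx": 45,"dy": 4,"dz": 0,"ax": 0,"ay": 0,"az": 0,"fingers": 0},{"dx": 45,"dy": 4,"dz": 0,"ax": 0,"ay": 0,"az": 0,"fingers": 0},{"dx": 0,"dy": 0,"dz": 0,"ax": 0,"ay": 0,"az": 0,"fingers": 0}]'

```text
clock: 3.28
tool_pos: [0.4219, 0.1394, 0.1827]
orientation: [-92.1, 78.4, -2.6]
force: [0.0, 0.2, 0.6]
opening: 0.0007
```

```bash
python3 - <<'E'
from p import *
o=st(); plan([.45,.147,.182],Rt(12,-.5,1))
E
```

```text
{'clock': 3.275, 'tool_pos': [0.4219, 0.1394, 0.1827], 'orientation': [-92.0762, 78.3922, -2.5881], 'force': [0.047, 0.1939, 0.636], 'opening': 0.0007, 'joint_pos': [51.5653, -4.7627, -45.8069, 13.8526, -42.9388, -151.7467]}
turn/5 [ 0.006 -0.084 -0.08 ] deg 0.6 shift(after turn) [  6.5 -27.3   7.8] norm 29.1
```

Emit:
send_rows --deltas '[{"dx": 0,"dy": -6,"dz": 4,"ax": 0,"ay": -0.08,"az": -0.08,"fingers": 0},{"dx": 2,"dy": -6,"dz": 4,"ax": 0,"ay": 0,"az": 0,"fingers": 0},{"dx": 2,"dy": -6,"dz": 0,"ax": 0,"ay": 0,"az": 0,"fingers": 0},{"dx": 0,"dy": 0,"dz": 0,"ax": 0,"ay": 0,"az": 0,"fingers": 0}]'

```text
clock: 3.78
tool_pos: [0.4424, 0.1497, 0.1858]
orientation: [-88.5, 77.7, 1.0]
force: [-0.2, -0.1, -0.1]
opening: 0.0004
```

```bash
python3 - <<'E'
from p import *
o=st(); plan([.455,.147,.182],Rt(12,-.5,1))
snap('wrist','w2.png');snap('scene','s2.png')
im=cv2.imread('pics/s2.png')[130:380,200:440]; cv2.imwrite('pics/s2z.png',cv2.resize(im,None,fx=2.4,fy=2.4))
E
```

```text
{'clock': 3.775, 'tool_pos': [0.4424, 0.1497, 0.1858], 'orientation': [-88.5052, 77.6922, 1.038], 'force': [-0.1748, -0.0561, -0.0681], 'opening': 0.0004, 'joint_pos': [50.0358, -2.9546, -43.9066, 13.9789, -41.7558, -150.3521]}
turn/5 [0.002 0.066 0.061] deg 0.4 shift(after turn) [  6.4 -11.6  -2.6] norm 13.5
```

View pics/w2.png

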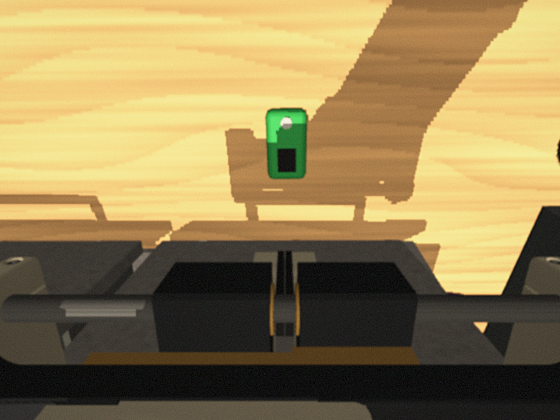

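View pics/s2z.png

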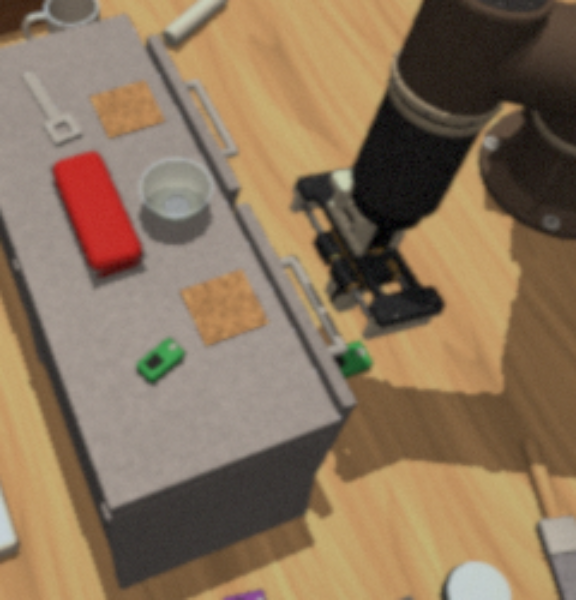

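Emit:
send_rows --deltas '[{"dx": 1.5,"dy": -3,"dz": -2.6,"ax": 0,"ay": 0.066,"az": 0.06,"fingers": 0},{"dx": 1,"dy": -3,"dz": 0,"ax": 0,"ay": 0,"az": 0,"fingers": 0},{"dx": 1,"dy": -3,"dz": 0,"ax": 0,"ay": 0,"az": 0,"fingers": 0},{"dx": 0,"dy": -3,"dz": 0,"ax": 0,"ay": 0,"az": 0,"fingers": 0},{"dx": 0,"dy": 0,"dz": 0,"ax": 0,"ay": 0,"az": 0,"fingers": 0}]'

```text
clock: 4.5
tool_pos: [0.4545, 0.1467, 0.1844]
orientation: [-90.2, 78.0, -0.7]
force: [-0.2, -0.7, 0.2]
opening: 0.0002
```

```bash
python3 - <<'E'
from p import *
o=st(); plan([.465,.147,.186],Rt(12,-.5,1))
snap('scene','s3.png');snap('top','t3.png')
st()
im=cv2.imread('pics/s3.png')[200:320,260:400]; cv2.imwrite('pics/s3z.png',cv2.resize(im,None,fx=4,fy=4))
im=cv2.imread('pics/t3.png')[180:270,180:400]; cv2.imwrite('pics/t3z.png',cv2.resize(im,None,fx=3.5,fy=3.5))
E
```

```text
{'clock': 4.5, 'tool_pos': [0.4545, 0.1467, 0.1844], 'orientation': [-90.205, 78.0305, -0.688], 'force': [-0.227, -0.6611, 0.1821], 'opening': 0.0002, 'joint_pos': [48.2936, -1.4634, -42.5051, 13.5663, -41.8416, -148.3431]}
turn/5 [ 0.004 -0.008 -0.006] deg 0.1 shift(after turn) [  0.6 -10.6   0.4] norm 10.7
{'clock': 4.6, 'tool_pos': [0.4543, 0.1467, 0.1844], 'orientation': [-90.1866, 78.0274, -0.6617], 'force': [-0.3691, 0.0195, 0.3455], 'opening': 0.0006, 'joint_pos': [48.3116, -1.4856, -42.5254, 13.5684, -41.8404, -148.3546]}
```

View pics/s3z.png

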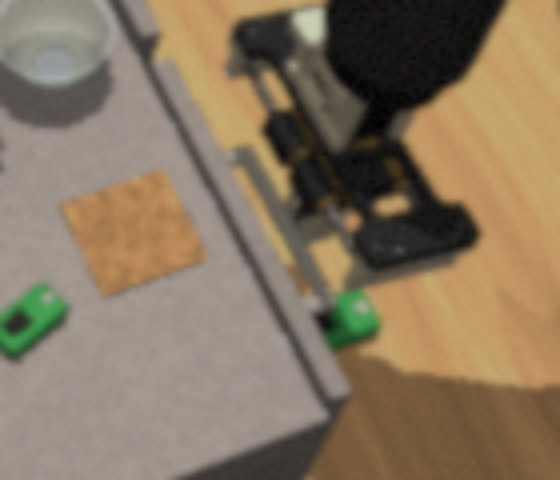

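View pics/t3z.png

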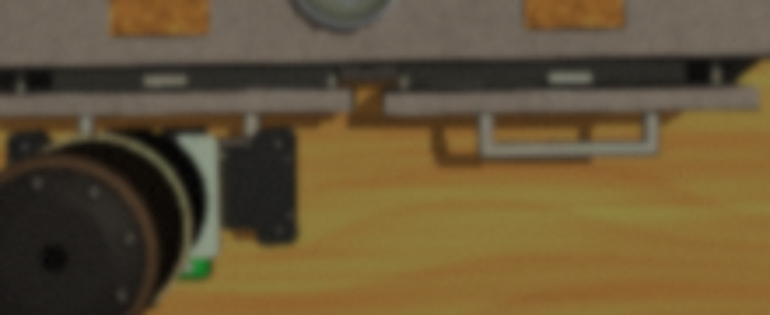

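Emit:
send_rows --deltas '[{"dx": -0.1,"dy": -1,"dz": 0,"ax": 0,"ay": 0,"az": 0,"fingers": 0},{"dx": -0.1,"dy": -1,"dz": 0,"ax": 0,"ay": 0,"az": 0,"fingers": 0},{"dx": -0.1,"dy": -1,"dz": 0,"ax": 0,"ay": 0,"az": 0,"fingers": 0},{"dx": -0.1,"dy": -1,"dz": 0,"ax": 0,"ay": 0,"az": 0,"fingers": 0}]'

```text
clock: 5.1
tool_pos: [0.4582, 0.1467, 0.1857]
orientation: [-90.2, 78.0, -0.6]
force: [-2.0, -0.9, 0.1]
opening: 0.0005
```

Emit:
send_rows --deltas '[{"dx": -0.1,"dy": -1,"dz": 0,"ax": 0,"ay": 0,"az": 0,"fingers": 0},{"dx": -0.1,"dy": -1,"dz": 0,"ax": 0,"ay": 0,"az": 0,"fingers": 0}]'

```text
clock: 5.35
tool_pos: [0.4601, 0.1467, 0.1863]
orientation: [-90.2, 78.0, -0.6]
force: [-0.5, 0.2, 0.1]
opening: 0.0001
```

Emit:
send_rows --deltas '[{"dx": -0.1,"dy": -1,"dz": 0,"ax": 0,"ay": 0,"az": 0,"fingers": 0},{"dx": -0.1,"dy": -1,"dz": 0,"ax": 0,"ay": 0,"az": 0,"fingers": 0}]'

```text
clock: 5.6
tool_pos: [0.462, 0.1467, 0.1869]
orientation: [-90.2, 78.0, -0.6]
force: [-0.9, 0.4, 0.8]
opening: 0.0005
```

Emit:
send_rows --deltas '[{"dx": -0.1,"dy": -1,"dz": 0,"ax": 0,"ay": 0,"az": 0,"fingers": 0}]'

```text
clock: 5.72
tool_pos: [0.4628, 0.1466, 0.1871]
orientation: [-90.2, 78.0, -0.7]
force: [-5.0, 1.4, 2.7]
opening: 0.0005
```

Emit:
send_rows --deltas '[{"dx": -0.1,"dy": -1,"dz": 0,"ax": 0,"ay": 0,"az": 0,"fingers": 0}]'

```text
clock: 5.85
tool_pos: [0.4634, 0.1466, 0.1873]
orientation: [-90.2, 78.1, -0.6]
force: [-9.8, 3.0, 4.2]
opening: 0.0007
```

Emit:
send_rows --deltas '[{"dx": 0,"dy": 0,"dz": 0,"ax": 0,"ay": 0,"az": 0,"fingers": 0}]'

```text
clock: 5.98
tool_pos: [0.4634, 0.1466, 0.1873]
orientation: [-90.2, 78.1, -0.7]
force: [-7.3, 1.4, 3.6]
opening: 0.0003
```

```bash
python3 - <<'E'
from p import *
snap('top','t4.png')
st()
im=cv2.imread('pics/t4.png')[180:270,180:400]; cv2.imwrite('pics/t4z.png',cv2.resize(im,None,fx=3.5,fy=3.5))
E
```

```text
{'clock': 6.025, 'tool_pos': [0.4633, 0.1466, 0.1873], 'orientation': [-90.1711, 78.0774, -0.6546], 'force': [-8.1361, 1.7509, 3.7869], 'opening': 0.0006, 'joint_pos': [47.2696, -0.747, -41.2236, 13.188, -42.2311, -146.9741]}
```

View pics/t4z.png

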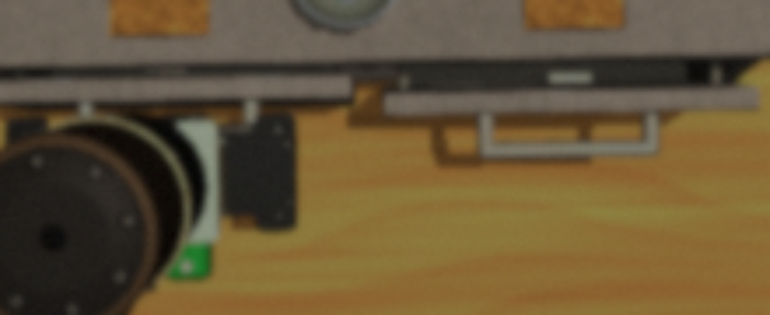

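Emit:
send_rows --deltas '[{"dx": -0.8,"dy": 0,"dz": 0,"ax": 0,"ay": 0,"az": 0,"fingers": 0}]'

```text
clock: 6.15
tool_pos: [0.4631, 0.1464, 0.1877]
orientation: [-90.3, 78.1, -0.8]
force: [-2.2, 1.4, -2.3]
opening: 0.0006
```

Emit:
send_rows --deltas '[{"dx": 0,"dy": 0,"dz": 0,"ax": 0,"ay": 0,"az": 0,"fingers": 0}]'

```text
clock: 6.28
tool_pos: [0.4631, 0.1464, 0.1877]
orientation: [-90.3, 78.1, -0.8]
force: [-4.1, 1.9, -1.8]
opening: 0.0006
```

Emit:
send_rows --deltas '[{"dx": -0.1,"dy": -0.5,"dz": 0,"ax": 0,"ay": 0,"az": 0,"fingers": 0}]'

```text
clock: 6.4
tool_pos: [0.4634, 0.1464, 0.1878]
orientation: [-90.3, 78.1, -0.8]
force: [-9.0, 3.1, -1.0]
opening: 0.0003
```

Emit:
send_rows --deltas '[{"dx": 0,"dy": 0,"dz": 0,"ax": 0,"ay": 0,"az": 0,"fingers": 0}]'

```text
clock: 6.52
tool_pos: [0.4634, 0.1463, 0.1878]
orientation: [-90.3, 78.1, -0.8]
force: [-8.3, 3.3, -1.2]
opening: 0.0006
```

Emit:
send_rows --deltas '[{"dx": 0,"dy": -0.25,"dz": 0,"ax": 0,"ay": 0,"az": 0,"fingers": 0}]'

```text
clock: 6.65
tool_pos: [0.4635, 0.1463, 0.1878]
orientation: [-90.3, 78.1, -0.8]
force: [-9.7, 3.8, 0.4]
opening: 0.0003
```

Emit:
send_rows --deltas '[{"dx": 0,"dy": 0,"dz": 0,"ax": 0,"ay": 0,"az": 0,"fingers": 0}]'

```text
clock: 6.78
tool_pos: [0.4635, 0.1464, 0.1878]
orientation: [-90.3, 78.1, -0.8]
force: [-9.4, 3.1, -0.2]
opening: 0.0006
```

Emit:
send_rows --deltas '[{"dx": 0,"dy": 5,"dz": 0,"ax": 0,"ay": 0,"az": 0,"fingers": 0},{"dx": 0,"dy": 12,"dz": 0,"ax": 0,"ay": 0,"az": 0,"fingers": 0},{"dx": 0,"dy": 12,"dz": 0,"ax": 0,"ay": 0,"az": 0,"fingers": 0},{"dx": 0,"dy": 0,"dz": -20,"ax": 0,"ay": 0,"az": 0,"fingers": 0},{"dx": 0,"dy": 0,"dz": -40,"ax": 0,"ay": 0,"az": 0,"fingers": 0},{"dx": 0,"dy": 0,"dz": -40,"ax": 0,"ay": 0,"az": 0,"fingers": 0},{"dx": 0,"dy": 0,"dz": -40,"ax": 0,"ay": 0,"az": 0,"fingers": 0},{"dx": 0,"dy": 0,"dz": -40,"ax": 0,"ay": 0,"az": 0,"fingers": 0},{"dx": 0,"dy": 0,"dz": -40,"ax": 0,"ay": 0,"az": 0,"fingers": 0},{"dx": 0,"dy": 0,"dz": -40,"ax": 0,"ay": 0,"az": 0,"fingers": 0},{"dx": 0,"dy": 0,"dz": -20,"ax": 0,"ay": 0,"az": 0,"fingers": 0}]'

```text
clock: 8.15
tool_pos: [0.4331, -0.1344, 0.1828]
orientation: [-90.2, 78.0, -0.7]
force: [0.4, -0.0, 0.1]
opening: 0.0003
```

```bash
python3 - <<'E'
from p import *
o=st(); plan([.435,-.1437,.183],Rt(12,-.5,1))
snap('top','t5.png');snap('scene','s5.png')
im=cv2.imread('pics/t5.png')[90:250,150:420]; cv2.imwrite('pics/t5z.png',cv2.resize(im,None,fx=2.963,fy=2.963))
E
```

```text
{'clock': 8.15, 'tool_pos': [0.4331, -0.1344, 0.1828], 'orientation': [-90.1594, 77.9936, -0.7048], 'force': [0.3819, -0.0021, 0.1369], 'opening': 0.0003, 'joint_pos': [9.579, -4.2069, -41.2501, 3.2331, -41.183, -102.3385]}
turn/5 [-0.008 -0.009  0.001] deg 0.1 shift(after turn) [ 0.2 -2.  -9.3] norm 9.5
```

View pics/t5z.png

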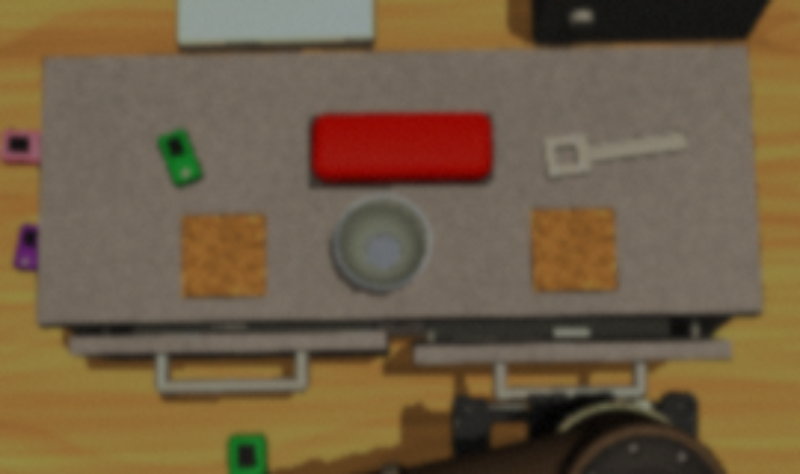

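Emit:
send_rows --deltas '[{"dx": 0,"dy": -4,"dz": -9.3,"ax": 0,"ay": 0,"az": 0,"fingers": 0},{"dx": 1,"dy": -4,"dz": 0,"ax": 0,"ay": 0,"az": 0,"fingers": 0},{"dx": 1,"dy": -4,"dz": 0,"ax": 0,"ay": 0,"az": 0,"fingers": 0},{"dx": 0,"dy": -2,"dz": 0,"ax": 0,"ay": 0,"az": 0,"fingers": 0},{"dx": -0.2,"dy": -1.5,"dz": 0,"ax": 0,"ay": 0,"az": 0,"fingers": 0},{"dx": -0.2,"dy": -1.5,"dz": 0,"ax": 0,"ay": 0,"az": 0,"fingers": 0},{"dx": -0.2,"dy": -1.5,"dz": 0,"ax": 0,"ay": 0,"az": 0,"fingers": 0},{"dx": -0.2,"dy": -1.5,"dz": 0,"ax": 0,"ay": 0,"az": 0,"fingers": 0},{"dx": -0.2,"dy": -1,"dz": 0,"ax": 0,"ay": 0,"az": 0,"fingers": 0}]'

```text
clock: 9.38
tool_pos: [0.4545, -0.1426, 0.1861]
orientation: [-90.2, 78.0, -0.7]
force: [-1.0, 0.1, -0.7]
opening: 0.0004
```

Emit:
send_rows --deltas '[{"dx": -0.2,"dy": -1,"dz": 0,"ax": 0,"ay": 0,"az": 0,"fingers": 0},{"dx": -0.2,"dy": -1,"dz": 0,"ax": 0,"ay": 0,"az": 0,"fingers": 0}]'

```text
clock: 9.62
tool_pos: [0.4563, -0.1426, 0.1869]
orientation: [-90.2, 78.0, -0.7]
force: [-0.7, -0.0, 0.7]
opening: 0.0002
```

Emit:
send_rows --deltas '[{"dx": -0.2,"dy": -1,"dz": 0,"ax": 0,"ay": 0,"az": 0,"fingers": 0},{"dx": -0.2,"dy": -1,"dz": 0,"ax": 0,"ay": 0,"az": 0,"fingers": 0}]'

```text
clock: 9.88
tool_pos: [0.4582, -0.1426, 0.1877]
orientation: [-90.2, 78.0, -0.7]
force: [-0.5, -0.4, -0.2]
opening: 0.0003
```

Emit:
send_rows --deltas '[{"dx": -0.2,"dy": -1,"dz": 0,"ax": 0,"ay": 0,"az": 0,"fingers": 0}]'

```text
clock: 10.0
tool_pos: [0.4592, -0.1426, 0.1881]
orientation: [-90.2, 78.0, -0.7]
force: [-0.6, 0.4, 0.6]
opening: 0.0007
```

Emit:
send_rows --deltas '[{"dx": -0.2,"dy": -1,"dz": 0,"ax": 0,"ay": 0,"az": 0,"fingers": 0}]'

```text
clock: 10.12
tool_pos: [0.4599, -0.1427, 0.1884]
orientation: [-90.2, 78.0, -0.7]
force: [-1.6, 0.0, 0.5]
opening: 0.0005
```

Emit:
send_rows --deltas '[{"dx": -0.2,"dy": -0.7,"dz": 0,"ax": 0,"ay": 0,"az": 0,"fingers": 0}]'

```text
clock: 10.25
tool_pos: [0.4601, -0.1427, 0.1885]
orientation: [-90.2, 78.1, -0.7]
force: [-3.4, -0.4, -0.2]
opening: 0.0002
```

Emit:
send_rows --deltas '[{"dx": -0.2,"dy": -0.7,"dz": 0,"ax": 0,"ay": 0,"az": 0,"fingers": 0}]'

```text
clock: 10.38
tool_pos: [0.4605, -0.1427, 0.1887]
orientation: [-90.2, 78.1, -0.6]
force: [-3.6, -0.3, -0.1]
opening: 0.0005
```

Emit:
send_rows --deltas '[{"dx": -0.2,"dy": -0.7,"dz": 0,"ax": 0,"ay": 0,"az": 0,"fingers": 0}]'

```text
clock: 10.5
tool_pos: [0.4611, -0.1427, 0.1889]
orientation: [-90.2, 78.1, -0.6]
force: [-5.4, 0.6, -0.8]
opening: 0.0004
```

Emit:
send_rows --deltas '[{"dx": -0.1,"dy": -0.4,"dz": 0,"ax": 0,"ay": 0,"az": 0,"fingers": 0}]'

```text
clock: 10.62
tool_pos: [0.4615, -0.1427, 0.1891]
orientation: [-90.2, 78.1, -0.6]
force: [-5.1, 1.0, -1.5]
opening: 0.0003
```

Emit:
send_rows --deltas '[{"dx": -0.1,"dy": -0.4,"dz": 0,"ax": 0,"ay": 0,"az": 0,"fingers": 0}]'

```text
clock: 10.75
tool_pos: [0.4618, -0.1427, 0.1892]
orientation: [-90.1, 78.1, -0.6]
force: [-6.3, -0.6, -0.9]
opening: 0.0006
```

Emit:
send_rows --deltas '[{"dx": -0.1,"dy": -0.4,"dz": 0,"ax": 0,"ay": 0,"az": 0,"fingers": 0}]'

```text
clock: 10.88
tool_pos: [0.4621, -0.1427, 0.1893]
orientation: [-90.2, 78.2, -0.6]
force: [-5.2, 1.9, -1.7]
opening: 0.0003
```

Emit:
send_rows --deltas '[{"dx": 0,"dy": -0.5,"dz": 0,"ax": 0,"ay": 0,"az": 0,"fingers": 0}]'

```text
clock: 11.0
tool_pos: [0.4625, -0.1427, 0.1895]
orientation: [-90.2, 78.2, -0.6]
force: [-6.8, 1.0, -2.1]
opening: 0.0007
```

Emit:
send_rows --deltas '[{"dx": 0,"dy": -0.5,"dz": 0,"ax": 0,"ay": 0,"az": 0,"fingers": 0}]'

```text
clock: 11.12
tool_pos: [0.463, -0.1427, 0.1896]
orientation: [-90.2, 78.1, -0.7]
force: [-7.0, 1.0, 0.4]
opening: 0.0006
```

Emit:
send_rows --deltas '[{"dx": 0,"dy": -0.4,"dz": 0,"ax": 0,"ay": 0,"az": 0,"fingers": 0}]'

```text
clock: 11.25
tool_pos: [0.4634, -0.1427, 0.1897]
orientation: [-90.2, 78.2, -0.7]
force: [-6.5, 0.6, 0.3]
opening: 0.0004
```

Emit:
send_rows --deltas '[{"dx": -0.1,"dy": -0.5,"dz": 0,"ax": 0,"ay": 0,"az": 0,"fingers": 0}]'

```text
clock: 11.38
tool_pos: [0.4638, -0.1427, 0.1899]
orientation: [-90.2, 78.2, -0.6]
force: [-7.2, 0.7, 0.4]
opening: 0.0006
```

Emit:
send_rows --deltas '[{"dx": -0.1,"dy": -0.5,"dz": 0,"ax": 0,"ay": 0,"az": 0,"fingers": 0}]'

```text
clock: 11.5
tool_pos: [0.4642, -0.1427, 0.1901]
orientation: [-90.2, 78.2, -0.7]
force: [-7.1, 2.6, 0.2]
opening: 0.0006
```

Emit:
send_rows --deltas '[{"dx": -0.1,"dy": -0.5,"dz": 0,"ax": 0,"ay": 0,"az": 0,"fingers": 0}]'

```text
clock: 11.62
tool_pos: [0.4647, -0.1427, 0.1903]
orientation: [-90.2, 78.2, -0.6]
force: [-6.1, 0.1, -0.4]
opening: 0.0005
```

Past its peak, the right catch is yielding at about 7 N. I'll keep going.

Emit:
send_rows --deltas '[{"dx": -0.2,"dy": -0.8,"dz": 0,"ax": 0,"ay": 0,"az": 0,"fingers": 0},{"dx": -0.2,"dy": -0.8,"dz": 0,"ax": 0,"ay": 0,"az": 0,"fingers": 0}]'

```text
clock: 11.88
tool_pos: [0.4661, -0.1427, 0.1909]
orientation: [-90.1, 78.2, -0.6]
force: [-6.1, 0.2, -2.2]
opening: 0.0001
```

Emit:
send_rows --deltas '[{"dx": -0.2,"dy": -0.8,"dz": 0,"ax": 0,"ay": 0,"az": 0,"fingers": 0},{"dx": -0.2,"dy": -0.8,"dz": 0,"ax": 0,"ay": 0,"az": 0,"fingers": 0}]'

```text
clock: 12.12
tool_pos: [0.4679, -0.1427, 0.1916]
orientation: [-90.1, 78.1, -0.6]
force: [-3.9, 0.4, -4.7]
opening: 0.0006
```

Emit:
send_rows --deltas '[{"dx": -0.2,"dy": -1,"dz": 0,"ax": 0,"ay": 0,"az": 0,"fingers": 0},{"dx": -0.2,"dy": -1,"dz": 0,"ax": 0,"ay": 0,"az": 0,"fingers": 0}]'

```text
clock: 12.38
tool_pos: [0.4714, -0.1427, 0.1935]
orientation: [-90.2, 78.0, -0.7]
force: [-1.4, -0.7, -1.8]
opening: 0.0003
```

Emit:
send_rows --deltas '[{"dx": -0.2,"dy": -1,"dz": 0,"ax": 0,"ay": 0,"az": 0,"fingers": 0},{"dx": -0.2,"dy": -1,"dz": 0,"ax": 0,"ay": 0,"az": 0,"fingers": 0}]'

```text
clock: 12.62
tool_pos: [0.474, -0.1426, 0.1951]
orientation: [-90.2, 77.9, -0.6]
force: [0.3, -0.1, 0.4]
opening: 0.0003
```

```bash
python3 - <<'E'
from p import *
snap('top','t6.png');snap('scene','s6.png')
im=cv2.imread('pics/t6.png')[90:250,150:420]; cv2.imwrite('pics/t6z.png',cv2.resize(im,None,fx=2.963,fy=2.963))
im=cv2.imread('pics/s6.png')[130:310,220:380]; cv2.imwrite('pics/s6z.png',cv2.resize(im,None,fx=3.3,fy=3.3))
E
```

```text
(no output)
```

View pics/t6z.png

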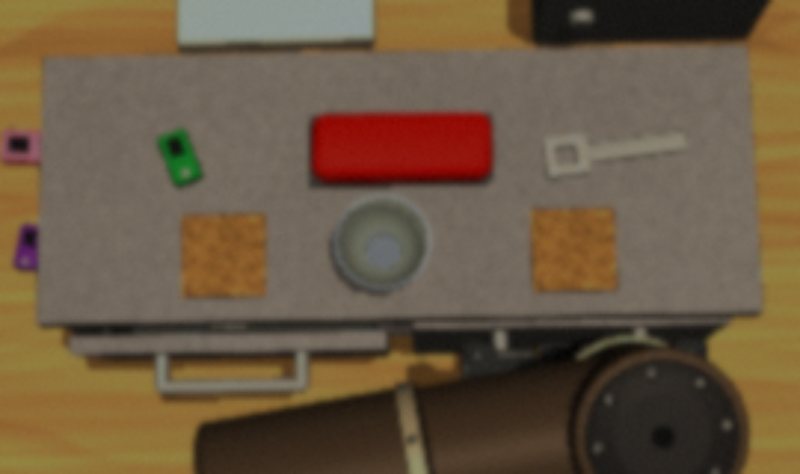

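View pics/s6z.png

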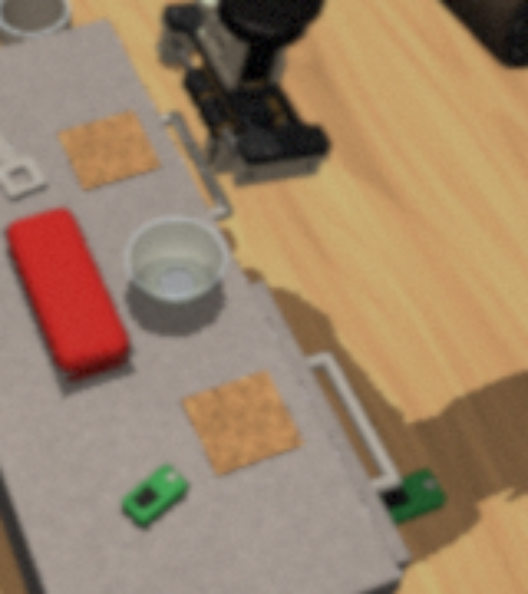

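Emit:
send_rows --deltas '[{"dx": 0,"dy": 8,"dz": 0,"ax": 0,"ay": 0,"az": 0,"fingers": 0},{"dx": 0,"dy": 20,"dz": 0,"ax": 0,"ay": 0,"az": 0,"fingers": 0},{"dx": -30,"dy": 10,"dz": 0,"ax": 0,"ay": 0,"az": 0,"fingers": 0},{"dx": -50,"dy": 0,"dz": 0,"ax": 0,"ay": 0,"az": 0,"fingers": 0.6},{"dx": -50,"dy": 0,"dz": 0,"ax": 0,"ay": 0,"az": 0,"fingers": 0.6},{"dx": -30,"dy": 0,"dz": 0,"ax": 0,"ay": 0,"az": 0,"fingers": 0.6}]'

```text
clock: 13.48
tool_pos: [0.4018, -0.1422, 0.3454]
orientation: [-90.1, 77.8, -0.6]
force: [0.7, -1.5, 0.0]
opening: 0.0247
```

```bash
python3 - <<'E'
from p import *
o=st(); plan([.60,.182,.36],Rt(0,20,1))
E
```

```text
{'clock': 13.475, 'tool_pos': [0.4018, -0.1422, 0.3454], 'orientation': [-90.1097, 77.8009, -0.5742], 'force': [0.6722, -1.5433, 0.0289], 'opening': 0.0247, 'joint_pos': [9.1515, -14.8659, -26.9573, 2.2412, -65.8961, -100.3161]}
turn/5 [-4.077 -0.44   2.413] deg 23.8 shift(after turn) [ -14.6 -297.1  236.8] norm 380.2
```

```bash
python3 - <<'E'
from p import *
s=snap('wrist','w3.png'); H=np.array(s['hand_eye']); print(H.round(3))
K=cam('w3.png')[0]
for p in ([.665,.1825,.36],[.69,.1825,.36],[.72,.19,.36],[.72,.19,.40]):
    T=np.eye(4);T[:3,:3]=Rt(0,20);T[:3,3]=p
    c=np.linalg.inv(T@H)@[.665,.1825,.24,1]; q=K@c[:3]; print(p,q[:2]/q[2])
plan([.70,.19,.38],Rt(0,20,1))
E
```

```text
[[-0.001 -0.303  0.953 -0.133]
 [ 0.001 -0.953 -0.303  0.082]
 [ 1.     0.001  0.001  0.001]
 [ 0.     0.     0.     1.   ]]
[0.665, 0.1825, 0.36] [282.88381603 213.93712854]
[0.69, 0.1825, 0.36] [293.09315322 187.24469432]
[0.72, 0.19, 0.36] [297.44378127 149.98958976]
[0.72, 0.19, 0.4] [295.66918858 145.13972983]
turn/5 [-4.073 -0.458  2.459] deg 23.9 shift(after turn) [ -31.2 -393.3  210.7] norm 447.2
```

View pics/w3.png

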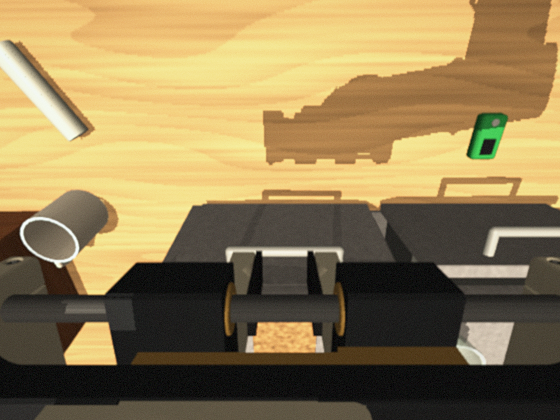

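Emit:
send_rows --deltas '[{"dx": 0,"dy": 0,"dz": 0,"ax": -1.36,"ay": -0.15,"az": 0.82,"fingers": 0.6},{"dx": 0,"dy": 0,"dz": 0,"ax": -1.36,"ay": -0.15,"az": 0.82,"fingers": 0.6},{"dx": 0,"dy": 0,"dz": 0,"ax": -1.36,"ay": -0.15,"az": 0.82,"fingers": 0.6},{"dx": -1,"dy": -47,"dz": 26,"ax": 0,"ay": 0,"az": 0,"fingers": 0.6},{"dx": -1,"dy": -47,"dz": 26,"ax": 0,"ay": 0,"az": 0,"fingers": 0.6},{"dx": -1,"dy": -47,"dz": 26,"ax": 0,"ay": 0,"az": 0,"fingers": 0.6},{"dx": -1,"dy": -47,"dz": 26,"ax": 0,"ay": 0,"az": 0,"fingers": 0.6},{"dx": -1,"dy": -47,"dz": 26,"ax": 0,"ay": 0,"az": 0,"fingers": 0.6},{"dx": -1,"dy": -47,"dz": 26,"ax": 0,"ay": 0,"az": 0,"fingers": 0.6},{"dx": -1,"dy": -47,"dz": 26,"ax": 0,"ay": 0,"az": 0,"fingers": 0.6},{"dx": -1,"dy": -47,"dz": 26,"ax": 0,"ay": 0,"az": 0,"fingers": 0.6},{"dx": 0,"dy": 0,"dz": 0,"ax": 0,"ay": 0,"az": 0,"fingers": 0.6}]'

```text
clock: 15.02
tool_pos: [0.6855, 0.1848, 0.3447]
orientation: [77.9, 89.3, -172.0]
force: [-0.2, -0.1, 0.4]
opening: 0.0525
```

```bash
python3 - <<'E'
from m import *
st(); snap('wrist','w4.png')
for c in blobs('w4.png',(45,100,40),(80,255,255)):
    r=cv2.minAreaRect(c); b=cv2.boxPoints(r)
    for z in (.244,.230):
        P=np.array([plane('w4.png',*p,z) for p in b]); print(np.round(r[0],1),z,P.mean(0).round(4),[np.linalg.norm(P[i]-P[i-1]).round(4) for i in (1,2)],np.degrees(np.arctan2(*(P[1]-P[0])[1::-1])).round(1),np.degrees(np.arctan2(*(P[2]-P[1])[1::-1])).round(1))
E
```

```text
{'clock': 15.025, 'tool_pos': [0.6855, 0.1848, 0.3447], 'orientation': [77.9231, 89.3256, -171.9611], 'force': [-0.2273, -0.0671, 0.414], 'opening': 0.0525, 'joint_pos': [30.6264, 22.2565, 15.1951, -0.2607, -83.5613, -100.48]}
[288.  197.5] 0.244 [0.6654 0.1818 0.244 ] [np.float64(0.0244), np.float64(0.0444)] 110.1 21.2
[288.  197.5] 0.23 [0.6687 0.1833 0.23  ] [np.float64(0.0258), np.float64(0.047)] 110.1 21.2
```

View pics/w4.png

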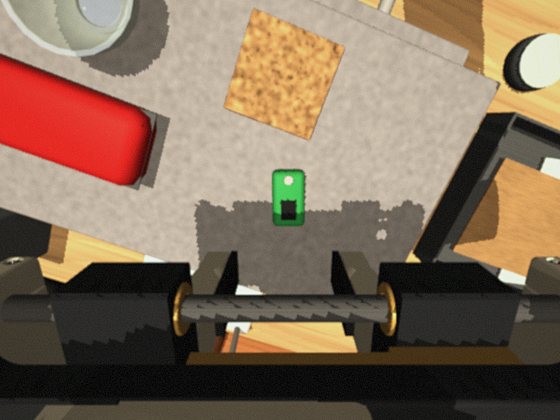

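```bash
python3 - <<'E'
from p import *
c=np.array([[253,9],[344,46],[309,139],[224,106]])
P=np.array([plane('w4.png',*q,.233) for q in c]);print(P.round(4),P.mean(0).round(4))
plan([.6658,.1823,.285],Rt(0,20.3))
E
```

```text
[[0.5498 0.1132 0.233 ]
 [0.5491 0.1815 0.233 ]
 [0.618  0.1818 0.233 ]
 [0.6175 0.1129 0.233 ]] [0.5836 0.1473 0.233 ]
turn/5 [-0.044  0.026 -0.124] deg 0.7 shift(after turn) [60.7 18.   5.6] norm 63.6
```

Emit:
send_rows --deltas '[{"dx": 20,"dy": 9,"dz": 2.8,"ax": -0.04,"ay": 0.03,"az": -0.12,"fingers": 0.6},{"dx": 20,"dy": 9,"dz": 2.8,"ax": 0,"ay": 0,"az": 0,"fingers": 0.6},{"dx": 20,"dy": 0,"dz": 0,"ax": 0,"ay": 0,"az": 0,"fingers": 0.6},{"dx": 0,"dy": 0,"dz": 0,"ax": 0,"ay": 0,"az": 0,"fingers": 0.6}]'

```text
clock: 15.58
tool_pos: [0.6641, 0.18, 0.2875]
orientation: [-92.4, 90.0, 17.8]
force: [0.3, -0.5, 0.5]
opening: 0.0526
```

```bash
python3 - <<'E'
from p import *
st();plan([.6658,.1823,.258],Rt(0,20.3))
E
```

```text
{'clock': 15.575, 'tool_pos': [0.6641, 0.18, 0.2875], 'orientation': [-92.3619, 89.9596, 17.8153], 'force': [0.3075, -0.5118, 0.5252], 'opening': 0.0526, 'joint_pos': [31.3574, 20.7358, 5.619, 0.0098, -74.8439, -101.1827]}
turn/5 [-0.025 -0.     0.008] deg 0.1 shift(after turn) [29.5 -2.4  1.5] norm 29.7
```

Emit:
send_rows --deltas '[{"dx": 10,"dy": -2.4,"dz": 1.5,"ax": 0,"ay": 0,"az": 0,"fingers": 0.6},{"dx": 10,"dy": 0,"dz": 0,"ax": 0,"ay": 0,"az": 0,"fingers": 0.6},{"dx": 8,"dy": 0,"dz": 0,"ax": 0,"ay": 0,"az": 0,"fingers": 0.6},{"dx": 0,"dy": 0,"dz": 0,"ax": 0,"ay": 0,"az": 0,"fingers": 0.6}]'

```text
clock: 16.08
tool_pos: [0.667, 0.1833, 0.2593]
orientation: [-96.3, 89.9, 14.0]
force: [-0.2, -0.8, -0.6]
opening: 0.0525
```

Emit:
send_rows --deltas '[{"dx": 0.5,"dy": 0,"dz": 0,"ax": 0,"ay": 0,"az": 0,"fingers": 0.1},{"dx": 0,"dy": 0,"dz": 0,"ax": 0,"ay": 0,"az": 0,"fingers": 0.1},{"dx": 0,"dy": 0,"dz": 0,"ax": 0,"ay": 0,"az": 0,"fingers": 0.1},{"dx": 0,"dy": 0,"dz": 0,"ax": 0,"ay": 0,"az": 0,"fingers": 0.1}]'

```text
clock: 16.58
tool_pos: [0.6674, 0.1835, 0.2601]
orientation: [-89.2, 89.8, 21.1]
force: [-0.4, 0.7, 1.7]
opening: 0.0259
```

```bash
python3 - <<'E'
from p import *
st()
E
```

```text
{'clock': 16.575, 'tool_pos': [0.6674, 0.1835, 0.2601], 'orientation': [-89.1528, 89.814, 21.0612], 'force': [-0.3513, 0.6884, 1.6927], 'opening': 0.0259, 'joint_pos': [31.4776, 21.7833, 3.6387, 0.0354, -71.6724, -101.2746]}
```

Emit:
send_rows --deltas '[{"dx": -20,"dy": 0,"dz": 0,"ax": 0,"ay": 0,"az": 0,"fingers": 0.1},{"dx": -30,"dy": 0,"dz": 0,"ax": 0,"ay": 0,"az": 0,"fingers": 0.1},{"dx": 0,"dy": 0,"dz": 0,"ax": 0,"ay": 0,"az": 0,"fingers": 0.1}]'

```text
clock: 16.95
tool_pos: [0.6682, 0.1837, 0.3129]
orientation: [-88.9, 89.6, 21.3]
force: [0.4, 0.1, -0.8]
opening: 0.026
```

```bash
python3 - <<'E'
from p import *
st();plan([.585,.148,.290],Rt(0,0))
E
```

```text
{'clock': 16.95, 'tool_pos': [0.6682, 0.1837, 0.3129], 'orientation': [-88.884, 89.5597, 21.3379], 'force': [0.378, 0.0808, -0.8293], 'opening': 0.026, 'joint_pos': [31.4765, 20.4016, 8.329, 0.0794, -77.494, -101.2715]}
turn/5 [4.044 0.017 0.087] deg 20.2 shift(after turn) [ 22.9  83.2 -35.7] norm 93.4
```

Emit:
send_rows --deltas '[{"dx": 0,"dy": 0,"dz": 0,"ax": 1.35,"ay": 0.01,"az": 0.03,"fingers": 0.1},{"dx": 0,"dy": 0,"dz": 0,"ax": 1.35,"ay": 0.01,"az": 0.03,"fingers": 0.1},{"dx": 0,"dy": 0,"dz": 0,"ax": 1.35,"ay": 0,"az": 0.03,"fingers": 0.1},{"dx": 5,"dy": 21,"dz": -9,"ax": 0,"ay": 0,"az": 0,"fingers": 0.1},{"dx": 5,"dy": 21,"dz": -9,"ax": 0,"ay": 0,"az": 0,"fingers": 0.1},{"dx": 5,"dy": 21,"dz": -9,"ax": 0,"ay": 0,"az": 0,"fingers": 0.1},{"dx": 5,"dy": 20,"dz": -9,"ax": 0,"ay": 0,"az": 0,"fingers": 0.1},{"dx": 0,"dy": 0,"dz": 0,"ax": 0,"ay": 0,"az": 0,"fingers": 0.1}]'

```text
clock: 17.95
tool_pos: [0.5827, 0.1468, 0.29]
orientation: [109.9, 89.7, -160.1]
force: [-0.0, 1.3, 0.0]
opening: 0.0255
```

```bash
python3 - <<'E'
from p import *
st();plan([.585,.148,.264],Rt(0,0)); snap('wrist','w5.png');snap('scene','s7.png')
E
```

```text
{'clock': 17.95, 'tool_pos': [0.5827, 0.1468, 0.29], 'orientation': [109.9237, 89.6705, -160.12], 'force': [-0.0279, 1.2717, 0.0009], 'opening': 0.0255, 'joint_pos': [32.7098, 12.535, -5.3986, -0.0768, -72.3877, -122.7301]}
turn/5 [-0.009 -0.022 -0.062] deg 0.3 shift(after turn) [26.  -2.3  1.2] norm 26.2
```

View pics/w5.png

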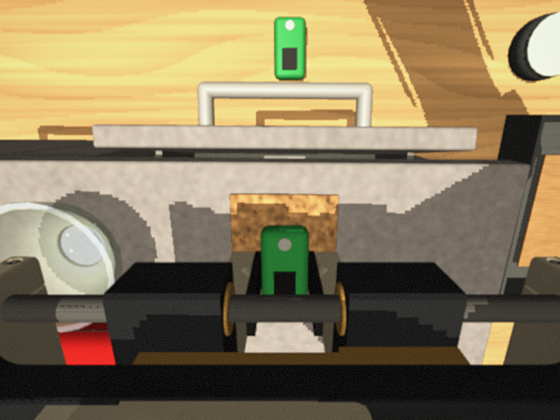

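Emit:
send_rows --deltas '[{"dx": 8,"dy": -2.3,"dz": 1.2,"ax": 0,"ay": -0.02,"az": -0.06,"fingers": 0.1},{"dx": 8,"dy": 0,"dz": 0,"ax": 0,"ay": 0,"az": 0,"fingers": 0.1},{"dx": 6,"dy": 0,"dz": 0,"ax": 0,"ay": 0,"az": 0,"fingers": 0.1},{"dx": 3,"dy": 0,"dz": 0,"ax": 0,"ay": 0,"az": 0,"fingers": 0.1},{"dx": 0,"dy": 0,"dz": 0,"ax": 0,"ay": 0,"az": 0,"fingers": 0.1}]'

```text
clock: 18.68
tool_pos: [0.5863, 0.1485, 0.265]
orientation: [-163.0, 90.0, -73.0]
force: [0.1, 1.2, -0.0]
opening: 0.0254
```

Emit:
send_rows --deltas '[{"dx": 0.8,"dy": 0,"dz": 0,"ax": 0,"ay": 0,"az": 0,"fingers": 0.1},{"dx": 0,"dy": 0,"dz": 0,"ax": 0,"ay": 0,"az": 0,"fingers": 0.1}]'

```text
clock: 18.92
tool_pos: [0.5864, 0.1486, 0.2647]
orientation: [-95.0, 89.9, -5.0]
force: [0.3, -0.3, 0.2]
opening: 0.0255
```

Emit:
send_rows --deltas '[{"dx": 0.8,"dy": 0,"dz": 0,"ax": 0,"ay": 0,"az": 0,"fingers": 0.1},{"dx": 0,"dy": 0,"dz": 0,"ax": 0,"ay": 0,"az": 0,"fingers": 0.1}]'

```text
clock: 19.18
tool_pos: [0.5863, 0.1486, 0.2637]
orientation: [-105.0, 90.0, -15.1]
force: [-0.0, 0.5, -0.5]
opening: 0.0253
```

Emit:
send_rows --deltas '[{"dx": 0.6,"dy": 0,"dz": 0,"ax": 0,"ay": 0,"az": 0,"fingers": 0.1},{"dx": 0,"dy": 0,"dz": 0,"ax": 0,"ay": 0,"az": 0,"fingers": 0.1}]'

```text
clock: 19.42
tool_pos: [0.5863, 0.1486, 0.2632]
orientation: [-110.9, 90.0, -20.9]
force: [-0.1, -0.8, -0.8]
opening: 0.0255
```

Emit:
send_rows --deltas '[{"dx": 0.5,"dy": 0,"dz": 0,"ax": 0,"ay": 0,"az": 0,"fingers": 0.1},{"dx": 0,"dy": 0,"dz": 0,"ax": 0,"ay": 0,"az": 0,"fingers": 0.1}]'

```text
clock: 19.68
tool_pos: [0.5863, 0.1486, 0.2631]
orientation: [-98.6, 89.9, -8.7]
force: [-3.0, -0.1, 4.4]
opening: 0.0254
```

Emit:
send_rows --deltas '[{"dx": 0,"dy": 0,"dz": 0,"ax": 0,"ay": 0,"az": 0,"fingers": 0.4},{"dx": 0,"dy": 0,"dz": 0,"ax": 0,"ay": 0,"az": 0,"fingers": 0.5},{"dx": 0,"dy": 0,"dz": 0,"ax": 0,"ay": 0,"az": 0,"fingers": 0.5},{"dx": 0,"dy": 0,"dz": 0,"ax": 0,"ay": 0,"az": 0,"fingers": 0.5}]'

```text
clock: 20.18
tool_pos: [0.5863, 0.1485, 0.2624]
orientation: [-139.4, 90.0, -49.4]
force: [0.8, -0.2, 0.4]
opening: 0.0438
```

Emit:
send_rows --deltas '[{"dx": -10,"dy": 0,"dz": 0,"ax": 0,"ay": 0,"az": 0,"fingers": 0.5},{"dx": -20,"dy": 0,"dz": 0,"ax": 0,"ay": 0,"az": 0,"fingers": 0.5},{"dx": -40,"dy": 0,"dz": 0,"ax": 0,"ay": 0,"az": 0,"fingers": 0.5},{"dx": -40,"dy": 0,"dz": 0,"ax": 0,"ay": 0,"az": 0,"fingers": 0.5},{"dx": 0,"dy": 40,"dz": 0,"ax": 0,"ay": 0,"az": 0,"fingers": 0.5},{"dx": 0,"dy": 50,"dz": 0,"ax": 0,"ay": 0,"az": 0,"fingers": 0.5},{"dx": 0,"dy": 30,"dz": -30,"ax": 0,"ay": 0,"az": 0,"fingers": 0.5},{"dx": 0,"dy": 0,"dz": -50,"ax": 0,"ay": 0,"az": 0,"fingers": 0.5},{"dx": 0,"dy": 0,"dz": -50,"ax": 0,"ay": 0,"az": 0,"fingers": 0.5},{"dx": 0,"dy": 0,"dz": -50,"ax": 0,"ay": 0,"az": 0,"fingers": 0.5},{"dx": 0,"dy": 0,"dz": -50,"ax": 0,"ay": 0,"az": 0,"fingers": 0.5}]'

```text
clock: 21.55
tool_pos: [0.4659, -0.0829, 0.3738]
orientation: [-91.5, 89.9, -1.5]
force: [0.9, 0.3, 0.3]
opening: 0.0439
```

```bash
python3 - <<'E'
from m import *
st(); snap('top','t8.png');snap('scene','s8.png')
for f in('t8.png','s8.png'):
  for c in blobs(f,(45,120,60),(80,255,255)):
    r=cv2.minAreaRect(c); b=cv2.boxPoints(r);P=np.array([plane(f,*p,.247) for p in b]);print(f,np.round(r[0],1),P.mean(0).round(4),[np.linalg.norm(P[i]-P[i-1]).round(4) for i in (1,2)])
im=cv2.imread('pics/t8.png')[90:250,150:420]; cv2.imwrite('pics/t8z.png',cv2.resize(im,None,fx=2.963,fy=2.963))
im=cv2.imread('pics/s8.png')[130:370,170:370]; cv2.imwrite('pics/s8z.png',cv2.resize(im,None,fx=2.5,fy=2.5))
E
```

```text
{'clock': 21.55, 'tool_pos': [0.4659, -0.0829, 0.3738], 'orientation': [-91.538, 89.8624, -1.5456], 'force': [0.922, 0.2803, 0.295], 'opening': 0.0439, 'joint_pos': [13.8586, -2.4945, -11.5704, 0.037, -80.7915, -103.8721]}
s8.png [344.6 280.5] [0.5016 0.2569 0.247 ] [np.float64(0.0386), np.float64(0.0286)]
s8.png [293.1 256.3] [0.5857 0.1513 0.247 ] [np.float64(0.0438), np.float64(0.0262)]
```

View pics/t8z.png

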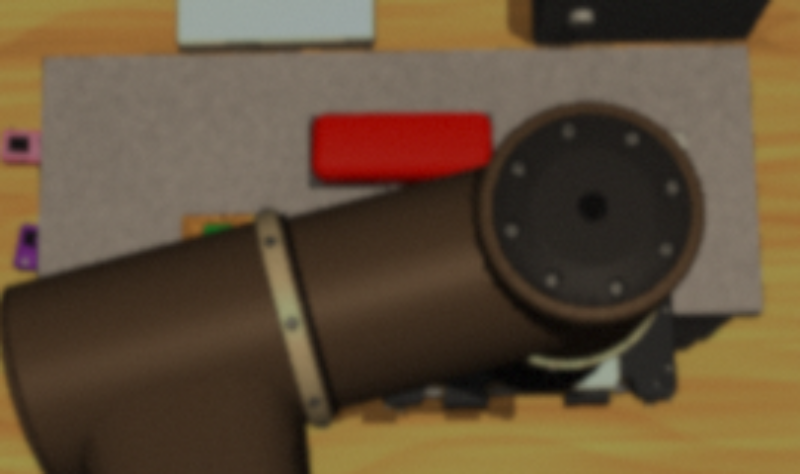

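View pics/s8z.png

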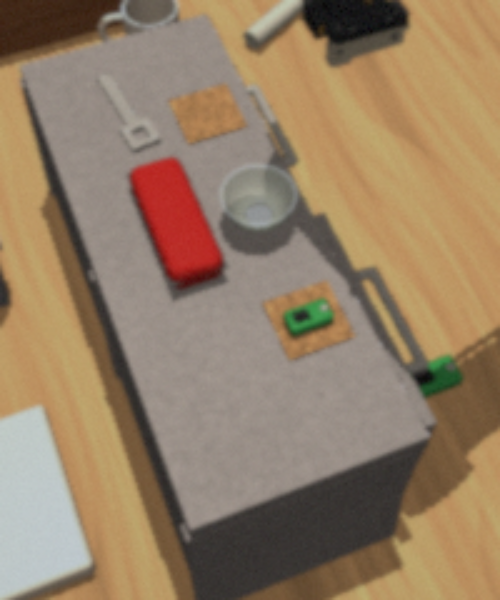

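Emit:
send_rows --deltas '[{"dx": 0,"dy": 15,"dz": -50,"ax": 0,"ay": 0,"az": 0,"fingers": 0.5},{"dx": 0,"dy": 15,"dz": -50,"ax": 0,"ay": 0,"az": 0,"fingers": 0.5},{"dx": 0,"dy": 0,"dz": -50,"ax": 0,"ay": 0,"az": 0,"fingers": 0.5},{"dx": 0,"dy": 0,"dz": -50,"ax": 0,"ay": 0,"az": 0,"fingers": 0.5},{"dx": 0,"dy": 0,"dz": -50,"ax": 0,"ay": 0,"az": 0,"fingers": 0.5},{"dx": 0,"dy": 0,"dz": -50,"ax": 0,"ay": 0,"az": 0,"fingers": 0.5},{"dx": 0,"dy": 0,"dz": 0,"ax": 0,"ay": 0,"az": 0,"fingers": 0.5}]'

```text
clock: 22.52
tool_pos: [0.4357, -0.3837, 0.372]
orientation: [93.0, 89.9, -177.2]
force: [-0.7, 0.9, -0.1]
opening: 0.0438
```

```bash
python3 - <<'E'
from m import *
st(); snap('top','t9.png')
for c in blobs('t9.png',(45,120,60),(80,255,255)):
    r=cv2.minAreaRect(c); print(r[0],plane('t9.png',*r[0],.247).round(4))
for th in (0,.04,.13): print(th,[((proj('t9.png',[.5395-(36*np.cos(th)+165*np.sin(th))/1000+dx,y,(15+165*np.cos(th)-36*np.sin(th))/1000])-[150,90])*2.963).round(0) for y,dx in((-.144,-.0015),(.147,.001))])
im=cv2.imread('pics/t9.png')[90:250,150:420]; cv2.imwrite('pics/t9z.png',cv2.resize(im,None,fx=2.963,fy=2.963))
E
```

```text
{'clock': 22.525, 'tool_pos': [0.4357, -0.3837, 0.372], 'orientation': [92.9992, 89.9474, -177.2316], 'force': [-0.6756, 0.8589, -0.1021], 'opening': 0.0438, 'joint_pos': [-22.0593, 8.5766, 0.0575, 0.0223, -81.5287, -68.1748]}
(233.0, 248.0) [0.4042 0.1264 0.247 ]
(223.5, 174.5) [0.5829 0.1484 0.247 ]
0 [array([570., 353.]), array([230., 358.])]
0.04 [array([571., 360.]), array([231., 366.])]
0.13 [array([571., 378.]), array([231., 383.])]
```

View pics/t9z.png

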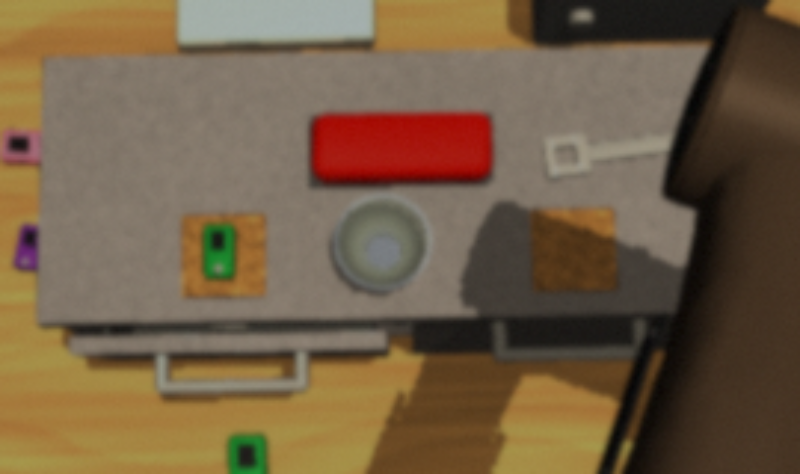

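The top view shows the fob centred on the left pad, at (219,252) in the zoom. The right pull is at row 353, where 353 is predicted for shut. The left pull is at row 386, about 0.13 rad ajar. The case, bowl and opener haven't moved, so I'm handing in.

```bash
python3 -c "
from plant import ctrl
print(ctrl.close_job())"
```

```text
the job is handed in; nothing more can be done
None
```

The left bin has the stiff catch, so I left it ajar and laid the green key fob flat on the cork pad above it. The right bin is fully shut. I handed the job in at about 22.5 s.

- **Left bin, pushed first:** it had not clicked by about 10 N, so I stopped. One noisy reading briefly showed about 11 N in total, still under the 15 N limit. In the last top view it stands at roughly 0.13 rad.
- **Right bin:** its catch peaked at about 7 N, yielded and snapped shut. In the last top view its pull is at row 353, which is where a shut bin should put it.
- **Fob:** I took the smaller green one from the shelf. The last top view puts its centre at (0.583, 0.148), against a pad centre of (0.583, 0.147). The scene camera reads about 3–4 mm off that, in line with its earlier bias.
- **Other things:** the case, bowl, opener and second green fob were where they began. The arm partly hid the opener in the last picture, but the scene view just before showed it in place. I did not re-measure the tin, brush, mug or torch, but the arm passed well clear of them. The arm touched nothing at hand-in.

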